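# Release the lid stay and put the sample drawer away

### The job

Put the sample drawer away: its lid is held open by a locked steel stay beside the lid hinge, so lift that stay off the lid's pin and swing it right over until it lies flat along the drawer's side. Then shut the lid and, only once it is down, push the drawer fully home under the riser. Leave the racks, the bottle and the jar beside it standing where they are.

Things in the scene. Friction and masses are not known exactly. Their poses are not given: they have to be found in the camera images.
- riser: Fixed grey bench riser: board 220 (x) x 480 (y) x 18 mm, top 125 mm above the table, on white side panels (inner faces at y = +-224 mm). Origin: middle of the board's front edge, on the table. +x points inward under the board, -x is the way the drawer comes out, +y is left seen from the robot; the drawer shares these axes. A tip box (85 mm high) and a beaker (80 mm) are fixed on the back half of its top.
- drawer (a joint): How far the drawer is out along the riser's -x, m: 0 = fully home (front panel then 20 mm proud of the riser's front edge), 0.245 = outer stop; starts at 0.21 to 0.235. Stiff runners: about 3 N to move it. White open box 160 mm deep (front panel to lid hinge), 200 mm wide, rim 75 mm above the table. With the lid still up, the lid would run against the riser's front edge.
- drawer_handle (a point): Centre of the drawer's steel bar handle: bar along y, 120 mm long, 35 mm in front of the front panel, about 50 mm above the table. Pushing bar or panel towards the riser's +x closes the drawer.
- lid (a joint): Angle of the drawer's lid, rad: 0 = shut flat on the rim, 1.75 = fully open (stands up, leaning 10 degrees back towards the riser), where it starts. Damped hinge: once brought forward of upright and free, the lid sinks shut by itself in about two seconds. It cannot be closed while the stay is hooked over its pin.
- lid_hinge (a point): Middle of the lid's hinge line (parallel to y), at the drawer's back rim, 76.5 mm above the table.
- lid_edge (a point): Middle of the lid's free edge. The lid is a grey plate 160 mm from hinge to edge, 196 mm wide, 6 mm thick; when open its outer face looks towards the riser (+x). Its steel pin, 8 mm thick, sticks 20 mm out of its -y edge, 52 mm from the hinge.
- stay (a joint): Angle of the stay, rad: 0 = locked, as it starts (bar slopes up towards the riser at 47 degrees, its end notch over the lid's pin); grows as its end is lifted up and then forward, away from the riser; bar upright at 0.75; 2.32 = stop, flat along the drawer's side, end towards the drawer's front. Swings freely (90 g): let go before 0.6 it drops back, after 0.7 it falls to the stop.
- stay_pivot (a point): Pivot of the stay (axis parallel to y), outside the drawer's -y side wall, 50 mm in front of the lid hinge and 13 mm lower. The stay is a steel bar 6 mm thick and 14 mm high, 87 mm from pivot to notch.
- stay_tab (a point): Middle of the stay's thumb tab: a round steel rod 12 mm thick, 75 mm long, parallel to y, sticking out sideways (-y) from the bar's notched end, 88 mm from the pivot axis. This point lies 45 mm outside the bar; the rod reaches 27 mm further out. At the start about 137 mm above the table and 70 to 95 mm in front of the riser's edge, with free space under, behind and outside it.
- rack_a_center (a point): Centre of a loose tube rack 160 x 70 x 45 mm standing to the left of the drawer (bystander).
- rack_b_center (a point): Centre of a loose tube rack 160 x 70 x 45 mm standing to the right of the drawer (bystander).
- bottle: Loose white bottle, 64 mm across, 150 mm high, to the left of the drawer; origin under its foot (bystander).
- jar: Loose jar, 70 mm across, 70 mm high, in front and to the right of the drawer; origin under its foot (bystander).

How it is judged:
By the outcome, as a careful person would: the job done as asked, in the order asked, and still so for the second after the job is handed in, with the robot touching nothing.
It also fails if it takes over 61 s, if anything falls off the work surface, if the arm or the gripper's body presses on something with over 40 N, if the wrist force passes 120 N, or if a joint passes its speed limit or range.

### The arm

A 6-joint arm with a two-finger parallel gripper is mounted at the origin on the work surface. World frame = base frame: x ahead of the robot, y to its left, z up, the work surface at z = 0. Lengths are in m, angles in degrees, forces in N, time in s.
With the tool pointing down it reaches from about 0.225 to 0.875 m from the base axis. Payload 3.4 kg.
Tool frame: the origin (TCP) lies at the very end of the fingers, on their centre line; the grasp point (between the pads) lies bot.tcp_to_grasp behind it (bot.tcp_to_grasp is the distance from the TCP to the grasp point, in m); z points along the fingers, y is the line along which they close (so a half turn about z gives the same grasp; the last joint's range is limited). The gripper opens to 85 mm and grips with 20 to 120 N. Pads are 22 mm wide; open, the fingers measure 114 mm over their backs; the gripper's body (76 mm by 85 mm) begins 54 mm behind the grasp point. The pads swing forward as they close: fully open they stand 13 mm farther back than shut.
Start: joints at [66.864, 15.808, 86.224, -0, 77.962, -6.933], TCP at [0.16, 0.552, 0.231] pointing down, gripper open.
Joint ranges: [-165.64, 165.64], [-43.16, 119.46], [12.63, 154.43], [-67.54, 247.53], [6.08, 155.33], [-154.97, 154.97]. Speed limits (degrees/s): [147.25, 147.25, 180, 180, 180, 180].

### API

Orientations are given as a 3x3 rotation matrix whose columns are the frame's x, y, z axes.
In Python, from plant import bot, camera gives the robot as it stands. The module is installed in compiled form; this text tells all that it offers.
- The arm moves only by the tool drive_tool, never from a script. Its argument "plan" is a list of rows, each an object with "hand": the closure, from 0 (fully open) to 1 (shut); "offset": the shift along the tool's x, y, z in units of 50 mm (1.0 is 50 mm), a list of three; "rot": the turn, a rotation vector about the tool's x, y, z in rad, a list of three. A call has 1 to 20 rows; each row is the pose to reach, as a shift and turn from the pose commanded when the call began, along the tool's axes at that moment; what a row does not reach only later rows make up. A row lasts 1/8 s, in which the tool goes at most 62.5 mm and 10.7 degrees, less where a joint would pass 70% of its speed; a pose out of reach is approached as far as the arm can. A call with a gripper value outside its range is refused whole. The fingers move at their own pace and stop on an object; "grip_force" is the grip in N (left out, the last holds). Time passes only in rows, so rows that repeat a pose let the fingers close. It gives the time, the measured TCP pose, the force, the opening and the grip force at its end, in the units of the state.
- bot.read_state(): the state, without advancing time (a new reading comes with each control period).
- camera(name): name is "scene" or "top" or "wrist"; returns a dict with "image" (384x512x3 uint8, red, green, blue), "depth" (384x512 float32, m along the optical axis (not along the pixel's ray), 0 where there is no reading), "mtx" (3x3 intrinsics, pixels), "extrinsics" (4x4, takes a point from camera to world coordinates); the wrist camera has in their place "tool_from_camera" (4x4, takes a point from camera to tool coordinates, whose origin is the TCP and whose axes are the flange's). Camera axes: x right, y down, z forward; pixel columns grow to the right and rows downward; lengths in m; the calibration is good to about 2 mm. A picture is of the moment at which its call begins: read the wrist's pose just before it.
- bot.hand_in(): hands the job in; it is judged then, once.
The state is a dict: "time": time; "joints": joint angles; "joint_vel": joint speeds; "effort": joint torques, N m; "tcp_pos": TCP position; "tcp_rot": TCP orientation; "ft_force": force on the tool from outside, world axes, zero at the start; "torque": the same for the moment, N m; "grip_width": finger opening in m; "finger_force": force on a finger pad.
Only numpy, scipy, OpenCV 4.12 (cv2) and the standard library are available. Lean on these libraries where they do the work, as an engineer would, in place of code of your own. Each camera call takes 0.05 s, during which the arm holds its last target. There are 200 camera calls.

## Working session

There is one attempt and no reset: what is moved stays moved. The work goes in short steps, Python scripts to look and compute and a tool call to move; the robot and the scene stay as the last step left them, time stands still between calls to the robot, and variables do not carry over. Pictures are saved under pics/ and viewed, at most 10 in all, crops included, and the job is handed in when it is done.

Besides the shell and the picture viewer there is one more tool, called after "Request:" by a JSON object that holds its "name" and its "arguments". drive_tool: Moves the arm, as the interface text tells. Its arguments: {"type":"object","properties":{"plan":{"type":"array","items":{"type":"object","properties":{"hand":{"type":"number"},"offset":{"type":"array","items":{"type":"number"}},"rot":{"type":"array","items":{"type":"number"}}}}},"grip_force":{"type":"number"}},"required":["plan"]}

```bash
mkdir -p pics; ls
cat > h.py <<'E'
import numpy as np, cv2
from plant import bot, camera
def cloud(c):
    d=c["depth"]; v,u=np.mgrid[:d.shape[0],:d.shape[1]]; K=c["mtx"]
    p=np.stack([(u-K[0,2])/K[0,0]*d,(v-K[1,2])/K[1,1]*d,d],-1)
    E=c["extrinsics"]; return p@E[:3,:3].T+E[:3,3]
E
python3 - <<'E'
from h import *
s=bot.read_state(); print(s["time"],s["tcp_pos"],np.round(s["tcp_rot"],3).tolist(),bot.tcp_to_grasp,s["ft_force"])
ims=[]
for n in("scene","top"):
    c=camera(n); np.savez(n,**c); cv2.imwrite(f"pics/{n}0.png",c["image"][:,:,::-1]); print(n,np.round(c["extrinsics"],3).tolist(),c["mtx"][0,0])
E
```

```text
pics
0.0 [0.16024775 0.55165723 0.23043351] [[-0.96, 0.279, -0.001], [0.279, 0.96, -0.002], [0.0, -0.002, -1.0]] 0.0187 [0.31242401 0.19646482 0.56090506]
scene [[0.288, 0.523, -0.803, 1.443], [0.957, -0.176, 0.228, -0.259], [-0.022, -0.834, -0.551, 0.684], [0.0, 0.0, 0.0, 1.0]] 420.00369132860106
top [[0.022, -0.994, 0.105, 0.469], [-1.0, -0.023, -0.012, -0.023], [0.014, -0.105, -0.994, 1.254], [0.0, 0.0, 0.0, 1.0]] 494.3819777493272
```

View pics/scene0.png

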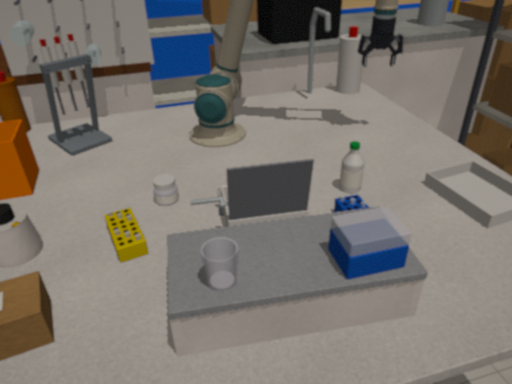

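View pics/top0.png

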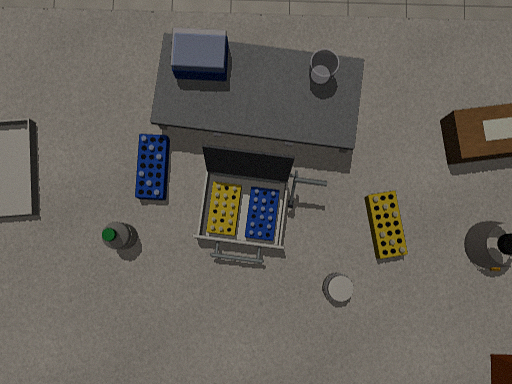

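The scene view shows the riser in front of the camera with the lid upright. The stay tab is at about (207,201). In the top view the riser is rotated slightly, with its front edge from (152,125) to (355,150). The tab is at (290-326,182), the handle at (237,258), the jar at (341,288) and rack b at (387,225).

```bash
cat > m.py <<'E'
from h import *
t=dict(np.load("top.npz")); P=cloud(t); z=P[...,2]
def box(u0,u1,v0,v1,lo,hi):
    q=P[v0:v1,u0:u1].reshape(-1,3); q=q[(q[:,2]>lo)&(q[:,2]<hi)]; return q
q=box(140,380,30,160,.115,.135); print("riser z",np.median(q[:,2]))
r=cv2.minAreaRect(q[:,:2].astype(np.float32)); print(r)
b=cv2.boxPoints(r); print(b)
s=b[np.argsort(b[:,0])][:2]; s=s[np.argsort(s[:,1])]
y=s[1]-s[0]; y/=np.linalg.norm(y); x=np.array([y[1],-y[0]]); o=s.mean(0)
print("o",o,"x",x,"yaw",np.degrees(np.arctan2(x[1],x[0])))
np.savez("fr",o=o,x=x,y=y)
L=lambda q: np.c_[(q[:,:2]-o)@x,(q[:,:2]-o)@y,q[:,2]]
f=lambda n,q:print(n,len(q),np.round(np.percentile(q,[2,50,98],axis=0),4).tolist())
tab=L(box(286,335,168,200,.125,.16)); f("tab",tab)
h=L(box(205,270,245,270,.035,.07)); f("handle",h)
f("lid",L(box(195,300,140,182,.18,.26)))
f("rim",L(box(190,292,180,250,.07,.08)))
f("jar",L(box(320,360,270,305,.06,.08)))
f("rackb",L(box(360,410,185,265,.035,.06)))
f("racka",L(box(130,175,130,205,.035,.06)))
f("bottle",L(box(95,140,215,255,.05,.17)))
f("beaker/tip",L(box(160,345,25,85,.15,.25)))
c=dict(np.load("scene.npz")); P=cloud(c)
f("tab-scene",L(box(188,226,190,212,.10,.16)))
E
python3 m.py
```

```text
riser z 0.1259811305793319
((0.8451365232467651, -0.028973400592803955), (0.4800988435745239, 0.2229461371898651), 83.91692352294922)
[[ 0.708853   -0.25585833]
 [ 0.9305438  -0.279484  ]
 [ 0.98142004  0.19791153]
 [ 0.75972927  0.2215372 ]]
o [ 0.73429114 -0.01716056] x [ 0.99436927 -0.10597038] yaw -6.083077
tab 243 [[-0.0959, -0.181, 0.1294], [-0.0886, -0.1304, 0.1421], [-0.0728, -0.09, 0.1547]]
handle 315 [[-0.2897, -0.0619, 0.0493], [-0.2829, -0.0034, 0.0549], [-0.2521, 0.061, 0.0599]]
lid 1060 [[-0.0709, -0.0933, 0.1815], [-0.0644, -0.0004, 0.2156], [-0.0562, 0.0933, 0.2363]]
rim 835 [[-0.2492, -0.1068, 0.0702], [-0.2032, -0.0154, 0.0747], [-0.0921, 0.1, 0.0794]]
jar 539 [[-0.3511, -0.2809, 0.0665], [-0.324, -0.2532, 0.0717], [-0.2964, -0.2256, 0.0761]]
rackb 1862 [[-0.2322, -0.4005, 0.0395], [-0.1577, -0.3548, 0.0467], [-0.0815, -0.3088, 0.0584]]
racka 1821 [[-0.165, 0.2029, 0.0396], [-0.0891, 0.238, 0.0461], [-0.0116, 0.2745, 0.0577]]
bottle 696 [[-0.2964, 0.2555, 0.0549], [-0.2674, 0.2751, 0.1061], [-0.2392, 0.3072, 0.1532]]
beaker/tip 3300 [[0.1139, -0.1649, 0.1533], [0.1546, 0.1224, 0.2091], [0.2025, 0.1946, 0.2143]]
tab-scene 204 [[-0.0914, -0.1814, 0.1116], [-0.0839, -0.136, 0.1384], [-0.0696, -0.1041, 0.1434]]
```

```bash
cat > g.py <<'E'
# usage: g.py "lx ly z" ... : targets in riser frame, tool down with closing axis along riser x
import sys
from h import *
from scipy.spatial.transform import Rotation as R
f=np.load("fr.npz"); x,y,o=f["x"],f["y"],f["o"]
s=bot.read_state(); p,M=np.array(s["tcp_pos"]),np.array(s["tcp_rot"])
Y=np.r_[x,0]; Z=np.array([0,0,-1.]); T=np.c_[np.cross(Y,Z),Y,Z]
d=p[:2]-o; print("t",s["time"],"local",np.round([d@x,d@y,p[2]],4),"w",round(s["grip_width"],4),"F",np.round(s["ft_force"],1),"j",np.round(s["joints"],0))
print("rot",np.round(R.from_matrix(M.T@T).as_rotvec(),3))
for a in sys.argv[1:]:
    a=np.array(a.split(),float); w=np.r_[o+a[0]*x+a[1]*y,a[2]]
    print(a,"off",np.round(M.T@(w-p)/.05,2))
E
python3 g.py ".0 .0 .3" "-.0875 -.157 .3"
```

```text
t 0.1 local [-0.6311  0.5049  0.2305] w 0.0853 F [ 0.4 -1.2 -0.2] j [67. 16. 86.  0. 78. -7.]
rot [-1.000e-03  1.000e-03  1.394e+00]
[0.  0.  0.3] off [-14.2   -7.72  -1.38]
[-0.0875 -0.157   0.3   ] off [-13.03 -11.12  -1.37]
```

Request:
{"name": "drive_tool", "arguments": {"plan": [{"hand": 0,"offset": [0,0,-1.4],"rot": [0,0,0]},{"hand": 0,"offset": [0,0,-1.6],"rot": [0,0,0]},{"hand": 0,"offset": [-13.03,-11.12,-1.4],"rot": [0,0,1.394]},{"hand": 0,"offset": [-13.03,-11.12,-1.4],"rot": [0,0,1.394]},{"hand": 0,"offset": [-13.03,-11.12,-1.4],"rot": [0,0,1.394]},{"hand": 0,"offset": [-13.03,-11.12,-1.4],"rot": [0,0,1.394]},{"hand": 0,"offset": [-13.03,-11.12,-1.4],"rot": [0,0,1.394]},{"hand": 0,"offset": [-13.03,-11.12,-1.4],"rot": [0,0,1.394]},{"hand": 0,"offset": [-13.03,-11.12,-1.4],"rot": [0,0,1.394]},{"hand": 0,"offset": [-13.03,-11.12,-1.4],"rot": [0,0,1.394]},{"hand": 0,"offset": [-13.03,-11.12,-1.4],"rot": [0,0,1.394]},{"hand": 0,"offset": [-13.03,-11.12,-1.4],"rot": [0,0,1.394]},{"hand": 0,"offset": [-13.03,-11.12,-1.4],"rot": [0,0,1.394]},{"hand": 0,"offset": [-13.03,-11.12,-1.4],"rot": [0,0,1.394]},{"hand": 0,"offset": [-13.03,-11.12,-1.4],"rot": [0,0,1.394]},{"hand": 0,"offset": [-13.03,-11.12,-1.4],"rot": [0,0,1.394]},{"hand": 0,"offset": [-13.03,-11.12,-1.4],"rot": [0,0,1.394]},{"hand": 0,"offset": [-13.03,-11.12,-1.4],"rot": [0,0,1.394]}]}}

```text
time: 2.35
tcp_pos: [0.6303, -0.163, 0.3006]
tcp_rot: [[0.106, 0.994, -0.002], [0.994, -0.106, 0.001], [0.001, -0.002, -1.0]]
ft_force: [0.3, 0.2, 0.4]
grip_width: 0.0856
finger_force: 0.0
```

```bash
python3 - <<'E'
from h import *
s=bot.read_state(); c=camera("wrist"); print(np.round(c["tool_from_camera"],3).tolist())
cv2.imwrite("pics/w1.png",c["image"][:,:,::-1])
E2=np.eye(4);E2[:3,:3]=s["tcp_rot"];E2[:3,3]=s["tcp_pos"]; c["extrinsics"]=E2@c.pop("tool_from_camera"); np.savez("wrist",**c)
E
python3 g.py "-.0875 -.157 .3" "-.0875 -.157 .117"
```

```text
[[0.001, -0.959, -0.282, 0.072], [1.0, 0.001, 0.0, -0.001], [-0.0, -0.282, 0.959, -0.142], [0.0, 0.0, 0.0, 1.0]]
t 2.4 local [-0.088  -0.1555  0.3011] w 0.0857 F [ 0.1 -0.1  1.2] j [-21.  21.  69.   0.  90. -15.]
rot [-0.001 -0.001  0.001]
[-0.0875 -0.157   0.3   ] off [-0.03  0.01  0.02]
[-0.0875 -0.157   0.117 ] off [-0.03  0.02  3.68]
```

View pics/w1.png

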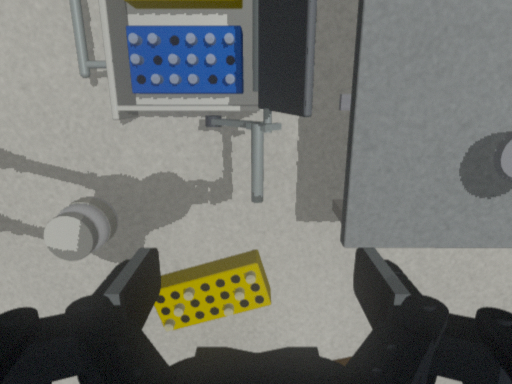

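The wrist view shows the tab rod at u≈257, v from 125 to 200. It is centred between the fingers, and the pivot is at (213,122).

Run:
```python
from h import *
f=np.load("fr.npz"); x,y,o=f["x"],f["y"],f["o"]
P=cloud(dict(np.load("wrist.npz")))
for u0,u1,v0,v1,lo,hi in((245,272,135,205,.11,.16),(205,222,114,128,.05,.1),(310,320,60,100,.2,.25)):
    q=P[v0:v1,u0:u1].reshape(-1,3); q=q[(q[:,2]>lo)&(q[:,2]<hi)]
    l=np.c_[(q[:,:2]-o)@x,(q[:,:2]-o)@y,q[:,2]]
    print(len(q),np.round(np.percentile(l,[2,50,98],axis=0),4).tolist())
```

```text
833 [[-0.0943, -0.1806, 0.1373], [-0.0886, -0.1476, 0.141], [-0.083, -0.1187, 0.1431]]
195 [[-0.1469, -0.1158, 0.0638], [-0.1371, -0.1093, 0.0714], [-0.1271, -0.1041, 0.0853]]
138 [[-0.0569, -0.0852, 0.2309], [-0.0557, -0.0729, 0.2326], [-0.0545, -0.0633, 0.2343]]
```

Request:
{"name": "drive_tool", "arguments": {"plan": [{"hand": 0,"offset": [-0.03,0,1.0],"rot": [0,0,0]},{"hand": 0,"offset": [-0.03,0,2.0],"rot": [0,0,0]},{"hand": 0,"offset": [-0.03,0,2.8],"rot": [0,0,0]},{"hand": 0,"offset": [-0.03,0,3.4],"rot": [0,0,0]},{"hand": 0,"offset": [-0.03,0,3.68],"rot": [0,0,0]},{"hand": 0.5,"offset": [-0.03,0,3.68],"rot": [0,0,0]},{"hand": 0.7,"offset": [-0.03,0,3.68],"rot": [0,0,0]},{"hand": 1,"offset": [-0.03,0,3.68],"rot": [0,0,0]},{"hand": 1,"offset": [-0.03,0,3.68],"rot": [0,0,0]},{"hand": 1,"offset": [-0.03,0,3.68],"rot": [0,0,0]},{"hand": 1,"offset": [-0.03,0,3.68],"rot": [0,0,0]},{"hand": 1,"offset": [-0.03,0,3.68],"rot": [0,0,0]},{"hand": 1,"offset": [-0.03,0,3.68],"rot": [0,0,0]}], "grip_force": 25}}

```text
time: 4.03
tcp_pos: [0.6309, -0.1652, 0.1182]
tcp_rot: [[0.106, 0.994, 0.001], [0.994, -0.106, -0.0], [-0.0, 0.001, -1.0]]
ft_force: [-1.5, 0.4, 4.9]
grip_width: 0.011
finger_force: 24.6
```

```bash
cat > arc.py <<'E'
import numpy as np
px,pz,r=-.137,.0635,.088; a0=np.arctan2(.073,.0485)
for a in np.linspace(0,2.15,17): print(round(a,2),"y %.2f z %.2f"%(r*(np.cos(a0+a)-np.cos(a0))/.05,-r*(np.sin(a0+a)-np.sin(a0))/.05))
E
python3 g.py; python3 arc.py
```

```text
t 4.025 local [-0.0871 -0.1582  0.1182] w 0.011 F [-1.5  0.4  4.9] j [-21.  27.  86.  -0.  67. -15.]
rot [0.001 0.    0.   ]
0.0 y 0.00 z -0.00
0.13 y -0.21 z -0.12
0.27 y -0.42 z -0.21
0.4 y -0.65 z -0.26
0.54 y -0.89 z -0.29
0.67 y -1.12 z -0.29
0.81 y -1.36 z -0.25
0.94 y -1.58 z -0.18
1.08 y -1.80 z -0.09
1.21 y -2.00 z 0.04
1.34 y -2.18 z 0.19
1.48 y -2.34 z 0.36
1.61 y -2.48 z 0.55
1.75 y -2.59 z 0.76
1.88 y -2.67 z 0.99
2.02 y -2.72 z 1.22
2.15 y -2.73 z 1.45
```

Request:
{"name": "drive_tool", "arguments": {"plan": [{"hand": 1,"offset": [0,-0.1,-0.07],"rot": [0,0,0]},{"hand": 1,"offset": [0,-0.21,-0.12],"rot": [0,0,0]},{"hand": 1,"offset": [0,-0.42,-0.21],"rot": [0,0,0]},{"hand": 1,"offset": [0,-0.65,-0.26],"rot": [0,0,0]},{"hand": 1,"offset": [0,-0.89,-0.29],"rot": [0,0,0]},{"hand": 1,"offset": [0,-1.12,-0.29],"rot": [0,0,0]},{"hand": 1,"offset": [0,-1.36,-0.25],"rot": [0,0,0]},{"hand": 1,"offset": [0,-1.58,-0.18],"rot": [0,0,0]},{"hand": 1,"offset": [0,-1.8,-0.09],"rot": [0,0,0]},{"hand": 1,"offset": [0,-1.8,-0.09],"rot": [0,0,0]}]}}

```text
time: 5.28
tcp_pos: [0.5369, -0.1551, 0.1226]
tcp_rot: [[0.105, 0.994, -0.006], [0.994, -0.105, 0.0], [-0.001, -0.006, -1.0]]
ft_force: [-2.7, -0.9, 9.4]
grip_width: 0.0112
finger_force: 27.0
```

```bash
python3 g.py
```

```text
t 5.275 local [-0.1816 -0.1581  0.1226] w 0.0112 F [-2.7 -0.9  9.4] j [-23.  19.  98.  -0.  63. -17.]
rot [-0.006  0.001  0.001]
```

Request:
{"name": "drive_tool", "arguments": {"plan": [{"hand": 1,"offset": [0,-0.2,0.13],"rot": [0,0,0]},{"hand": 1,"offset": [0,-0.38,0.28],"rot": [0,0,0]},{"hand": 1,"offset": [0,-0.54,0.45],"rot": [0,0,0]},{"hand": 1,"offset": [0,-0.68,0.64],"rot": [0,0,0]},{"hand": 1,"offset": [0,-0.79,0.85],"rot": [0,0,0]},{"hand": 1,"offset": [0,-0.87,1.08],"rot": [0,0,0]},{"hand": 1,"offset": [0,-0.92,1.31],"rot": [0,0,0]},{"hand": 1,"offset": [0,-0.93,1.45],"rot": [0,0,0]},{"hand": 1,"offset": [0,-0.93,1.5],"rot": [0,0,0]},{"hand": 1,"offset": [0,-0.93,1.5],"rot": [0,0,0]},{"hand": 0.5,"offset": [0,-0.93,1.5],"rot": [0,0,0]},{"hand": 0.5,"offset": [0,-0.93,1.5],"rot": [0,0,0]},{"hand": 0.5,"offset": [0,-0.93,1.5],"rot": [0,0,0]},{"hand": 0.5,"offset": [0,-0.93,1.5],"rot": [0,0,0]}]}}

```text
time: 7.02
tcp_pos: [0.4953, -0.1505, 0.0469]
tcp_rot: [[0.106, 0.994, 0.001], [0.994, -0.106, 0.0], [0.0, 0.001, -1.0]]
ft_force: [0.0, 0.1, -0.2]
grip_width: 0.0429
finger_force: 0.0
```

```bash
python3 g.py "-.22 -.157 .12" "-.22 -.157 .31" "-.02 .0 .31" "-.02 .0 .2"
```

```text
t 7.025 local [-0.2235 -0.1579  0.0469] w 0.0429 F [ 0.   0.1 -0.2] j [-25.  21. 108.   0.  51. -19.]
rot [ 0.001 -0.     0.   ]
[-0.22  -0.157  0.12 ] off [ 0.02  0.07 -1.46]
[-0.22  -0.157  0.31 ] off [ 0.02  0.07 -5.26]
[-0.02  0.    0.31] off [ 3.16  4.07 -5.26]
[-0.02  0.    0.2 ] off [ 3.16  4.07 -3.06]
```

Request:
{"name": "drive_tool", "arguments": {"plan": [{"hand": 0.5,"offset": [0,0,-0.5],"rot": [0,0,0]},{"hand": 0.5,"offset": [0,0,-1.2],"rot": [0,0,0]},{"hand": 0.5,"offset": [0,0,-2.4],"rot": [0,0,0]},{"hand": 1,"offset": [0,0,-3.6],"rot": [0,0,0]},{"hand": 1,"offset": [0,0,-4.8],"rot": [0,0,0]},{"hand": 1,"offset": [0,0,-5.3],"rot": [0,0,0]},{"hand": 1,"offset": [0,1,-5.3],"rot": [0,0,0]},{"hand": 1,"offset": [0,2,-5.3],"rot": [0,0,0]},{"hand": 1,"offset": [0.5,3,-5.3],"rot": [0,0,0]},{"hand": 1,"offset": [1.5,4.07,-5.3],"rot": [0,0,0]},{"hand": 1,"offset": [2.5,4.07,-5.3],"rot": [0,0,0]},{"hand": 1,"offset": [3.16,4.07,-5.3],"rot": [0,0,0]},{"hand": 1,"offset": [3.16,4.07,-5.3],"rot": [0,0,0]}]}}

```text
time: 8.65
tcp_pos: [0.7144, -0.0118, 0.3112]
tcp_rot: [[0.102, 0.995, -0.001], [0.995, -0.102, 0.001], [0.001, -0.001, -1.0]]
ft_force: [-0.0, -0.6, 0.3]
grip_width: -0.0001
finger_force: 0.0
```

```bash
python3 - <<'E'
from h import *
c=camera("top"); cv2.imwrite("pics/top1.png",cv2.resize(c["image"][110:310,120:420,::-1],None,fx=2,fy=2))
f=np.load("fr.npz"); x,y,o=f["x"],f["y"],f["o"]
q=cloud(c)[190:250,286:335].reshape(-1,3); q=q[(q[:,2]>.03)&(q[:,2]<.11)]
l=np.c_[(q[:,:2]-o)@x,(q[:,:2]-o)@y,q[:,2]]; l=l[l[:,1]<-.12]
print(len(l),np.round(np.percentile(l,[2,50,98],axis=0),4).tolist())
E
python3 g.py "-.02 0 .2" "-.02 0 .19"
```

```text
132 [[-0.2309, -0.1823, 0.0506], [-0.2253, -0.152, 0.0559], [-0.2195, -0.1208, 0.0614]]
t 8.7 local [-0.0203  0.0011  0.3114] w 0.0003 F [0.3 0.  0.3] j [-7. 27. 58. -0. 95. -1.]
rot [-0.     0.     0.002]
[-0.02  0.    0.2 ] off [-0.02  0.01  2.23]
[-0.02  0.    0.19] off [-0.02  0.01  2.43]
```

View pics/top1.png

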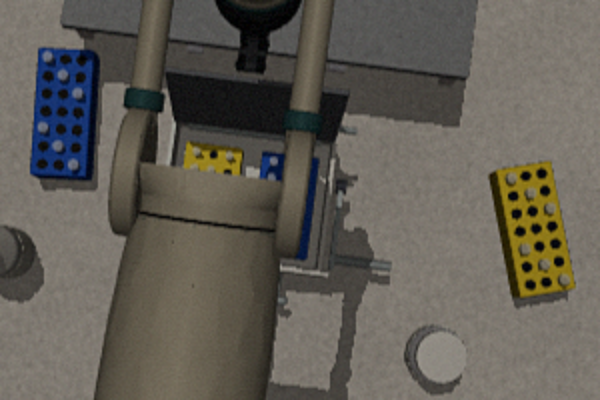

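In this crop the stay lies flat with its tab at (365,265). The lid is still up, and the closed fingers are behind it at about (252,55). Next I push the lid forward.

Request:
{"name": "drive_tool", "arguments": {"plan": [{"hand": 1,"offset": [0,0,1],"rot": [0,0,0]},{"hand": 1,"offset": [0,0,2],"rot": [0,0,0]},{"hand": 1,"offset": [0,0,2.4],"rot": [0,0,0]},{"hand": 1,"offset": [0,-0.2,2.4],"rot": [0,0,0]},{"hand": 1,"offset": [0,-0.4,2.4],"rot": [0,0,0]},{"hand": 1,"offset": [0,-0.6,2.4],"rot": [0,0,0]},{"hand": 1,"offset": [0,-0.8,2.4],"rot": [0,0,0]},{"hand": 1,"offset": [0,-1.0,2.4],"rot": [0,0,0]},{"hand": 1,"offset": [0,-1.2,2.4],"rot": [0,0,0]},{"hand": 1,"offset": [0,-1.4,2.4],"rot": [0,0,0]},{"hand": 1,"offset": [0,-1.6,2.4],"rot": [0,0,0]},{"hand": 1,"offset": [0,-1.8,2.4],"rot": [0,0,0]},{"hand": 1,"offset": [0,-2.0,2.4],"rot": [0,0,0]},{"hand": 1,"offset": [0,-2.2,2.4],"rot": [0,0,0]},{"hand": 1,"offset": [0,-2.4,2.4],"rot": [0,0,0]},{"hand": 1,"offset": [0,-2.4,2.4],"rot": [0,0,0]}]}}

```text
time: 10.7
tcp_pos: [0.594, -0.0022, 0.192]
tcp_rot: [[0.106, 0.994, -0.0], [0.994, -0.106, 0.0], [0.0, -0.0, -1.0]]
ft_force: [0.7, -0.6, -0.4]
grip_width: 0.0
finger_force: 0.0
```

```bash
python3 g.py "-.14 0 .31" "-.36 0 .31" "-.36 0 .032"
```

```text
t 10.7 local [-1.411e-01  1.000e-04  1.920e-01] w 0.0 F [ 0.7 -0.6 -0.4] j [-7. 19. 88.  0. 74. -1.]
rot [-0. -0.  0.]
[-0.14  0.    0.31] off [-0.    0.02 -2.36]
[-0.36  0.    0.31] off [ 0.   -4.38 -2.36]
[-0.36   0.     0.032] off [-0.   -4.38  3.2 ]
```

Request:
{"name": "drive_tool", "arguments": {"plan": [{"hand": 1,"offset": [0,0,-1],"rot": [0,0,0]},{"hand": 1,"offset": [0,0,-2],"rot": [0,0,0]},{"hand": 1,"offset": [0,0,-2.4],"rot": [0,0,0]},{"hand": 1,"offset": [0,-1,-2.4],"rot": [0,0,0]},{"hand": 1,"offset": [0,-2,-2.4],"rot": [0,0,0]},{"hand": 1,"offset": [0,-3,-2.4],"rot": [0,0,0]},{"hand": 1,"offset": [0,-4,-2.4],"rot": [0,0,0]},{"hand": 1,"offset": [0,-4.4,-2.4],"rot": [0,0,0]},{"hand": 1,"offset": [0,-4.4,-2.4],"rot": [0,0,0]},{"hand": 1,"offset": [0,-4.4,-2.4],"rot": [0,0,0]},{"hand": 1,"offset": [0,-4.4,-2.4],"rot": [0,0,0]},{"hand": 1,"offset": [0,-4.4,-2.4],"rot": [0,0,0]},{"hand": 1,"offset": [0,-4.4,-2.4],"rot": [0,0,0]},{"hand": 1,"offset": [0,-4.4,-2.4],"rot": [0,0,0]},{"hand": 1,"offset": [0,-4.4,-2.4],"rot": [0,0,0]},{"hand": 1,"offset": [0,-4.4,-2.4],"rot": [0,0,0]},{"hand": 1,"offset": [0,-4.4,-2.4],"rot": [0,0,0]},{"hand": 1,"offset": [0,-4.4,-2.4],"rot": [0,0,0]}]}}

```text
time: 12.95
tcp_pos: [0.376, 0.021, 0.3118]
tcp_rot: [[0.106, 0.994, 0.0], [0.994, -0.106, 0.0], [0.0, 0.0, -1.0]]
ft_force: [-1.2, -0.4, -0.6]
grip_width: -0.0001
finger_force: 0.0
```

```bash
cat > look.py <<'E'
import sys
from h import *
n=sys.argv[1]; a=camera("scene"); b=camera("top")
f=np.load("fr.npz"); x,y,o=f["x"],f["y"],f["o"]
for c in(a,b):
    q=cloud(c).reshape(-1,3); l=np.c_[(q[:,:2]-o)@x,(q[:,:2]-o)@y,q[:,2]]
    m=(l[:,0]>-.24)&(l[:,0]<-.1)&(abs(l[:,1])<.09)&(l[:,2]>.01)
    print(m.sum(),np.round(np.percentile(l[m],[2,50,98],axis=0),4).tolist())
cv2.imwrite(f"pics/{n}.png",cv2.hconcat([cv2.resize(a["image"][100:330,60:460,::-1],(400,230)),cv2.resize(b["image"][80:310,60:460,::-1],(400,230))]))
E
python3 look.py l1; python3 g.py "-.34 0 .032"
```

```text
2052 [[-0.2371, -0.0863, 0.0795], [-0.1647, -0.0022, 0.0819], [-0.1025, 0.0862, 0.0841]]
4444 [[-0.2373, -0.0865, 0.0789], [-0.1706, -0.0001, 0.0836], [-0.1029, 0.0863, 0.0882]]
t 13.05 local [-3.603e-01 -1.000e-04  3.118e-01] w -0.0002 F [0.8 0.1 0.2] j [-7. -4. 98.  0. 86. -1.]
rot [ 0. -0.  0.]
[-0.34   0.     0.032] off [0.  0.4 5.6]
```

View pics/l1.png

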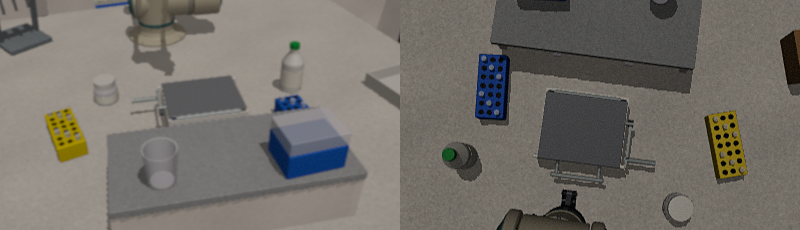

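The lid lies flat at z≈0.082. In the right half the handle is at (577,178), with the closed fingers in front of it. Next I lower the tool and push the handle.

Request:
{"name": "drive_tool", "arguments": {"plan": [{"hand": 1,"offset": [0,0,1.2],"rot": [0,0,0]},{"hand": 1,"offset": [0,0,2.4],"rot": [0,0,0]},{"hand": 1,"offset": [0,0,3.6],"rot": [0,0,0]},{"hand": 1,"offset": [0,0,4.8],"rot": [0,0,0]},{"hand": 1,"offset": [0,0,5.6],"rot": [0,0,0]},{"hand": 1,"offset": [0,0.4,5.6],"rot": [0,0,0]},{"hand": 1,"offset": [0,0.8,5.6],"rot": [0,0,0]},{"hand": 1,"offset": [0,1.1,5.6],"rot": [0,0,0]},{"hand": 1,"offset": [0,1.4,5.6],"rot": [0,0,0]},{"hand": 1,"offset": [0,1.7,5.6],"rot": [0,0,0]},{"hand": 1,"offset": [0,2.0,5.6],"rot": [0,0,0]},{"hand": 1,"offset": [0,2.3,5.6],"rot": [0,0,0]},{"hand": 1,"offset": [0,2.6,5.6],"rot": [0,0,0]},{"hand": 1,"offset": [0,2.9,5.6],"rot": [0,0,0]},{"hand": 1,"offset": [0,3.2,5.6],"rot": [0,0,0]},{"hand": 1,"offset": [0,3.5,5.6],"rot": [0,0,0]},{"hand": 1,"offset": [0,3.8,5.6],"rot": [0,0,0]},{"hand": 1,"offset": [0,4.1,5.6],"rot": [0,0,0]},{"hand": 1,"offset": [0,4.4,5.6],"rot": [0,0,0]},{"hand": 1,"offset": [0,4.7,5.6],"rot": [0,0,0]}]}}

```text
time: 15.55
tcp_pos: [0.6106, -0.004, 0.0317]
tcp_rot: [[0.106, 0.994, -0.0], [0.994, -0.106, 0.0], [-0.0, -0.0, -1.0]]
ft_force: [-3.5, -0.8, -1.9]
grip_width: 0.0002
finger_force: 1.8
```

```bash
cat > hd.py <<'E'
from h import *
f=np.load("fr.npz"); x,y,o=f["x"],f["y"],f["o"]
q=cloud(camera("top")).reshape(-1,3); l=np.c_[(q[:,:2]-o)@x,(q[:,:2]-o)@y,q[:,2]]
for n,m in(("handle",(l[:,0]>-.32)&(l[:,0]<-.03)&(abs(l[:,1])<.056)&(abs(l[:,1])>.045)&(abs(l[:,2]-.053)<.006)),("tab",(l[:,0]>-.25)&(l[:,0]<-.0)&(l[:,1]<-.13)&(l[:,1]>-.17)&(l[:,2]>.045)&(l[:,2]<.07))):
    print(n,m.sum(),np.round(np.percentile(l[m],[2,50,98],axis=0),4).tolist() if m.any() else 0)
E
python3 hd.py; python3 g.py
```

```text
handle 0 0
tab 78 [[-0.0557, -0.1688, 0.0509], [-0.0512, -0.1493, 0.0566], [-0.0443, -0.1308, 0.061]]
t 15.6 local [-1.209e-01 -1.000e-04  3.210e-02] w 0.0 F [ 2.8 -0.6  0. ] j [-7. 28. 97.  0. 54. -1.]
rot [ 0.005 -0.    -0.   ]
```

Request:
{"name": "drive_tool", "arguments": {"plan": [{"hand": 1,"offset": [0,0.2,0],"rot": [0,0,0]},{"hand": 1,"offset": [0,0.4,0],"rot": [0,0,0]},{"hand": 1,"offset": [0,0.6,0],"rot": [0,0,0]},{"hand": 1,"offset": [0,0.75,0],"rot": [0,0,0]},{"hand": 1,"offset": [0,0.85,0],"rot": [0,0,0]},{"hand": 1,"offset": [0,0.92,0],"rot": [0,0,0]},{"hand": 1,"offset": [0,0.96,0],"rot": [0,0,0]},{"hand": 1,"offset": [0,0.96,0],"rot": [0,0,0]}]}}

```text
time: 16.6
tcp_pos: [0.6578, -0.0089, 0.0318]
tcp_rot: [[0.106, 0.994, 0.001], [0.994, -0.106, 0.0], [0.0, 0.001, -1.0]]
ft_force: [-1.2, -0.4, 1.0]
grip_width: -0.0002
finger_force: 0.9
```

Request:
{"name": "drive_tool", "arguments": {"plan": [{"hand": 1,"offset": [0,0.03,0],"rot": [0,0,0]},{"hand": 1,"offset": [0,0.06,0],"rot": [0,0,0]},{"hand": 1,"offset": [0,0.06,0],"rot": [0,0,0]}]}}

```text
time: 16.98
tcp_pos: [0.6606, -0.0092, 0.0318]
tcp_rot: [[0.106, 0.994, 0.0], [0.994, -0.106, 0.0], [0.0, 0.0, -1.0]]
ft_force: [-3.1, -0.0, 1.7]
grip_width: -0.0002
finger_force: 1.3
```

Request:
{"name": "drive_tool", "arguments": {"plan": [{"hand": 1,"offset": [0,0.03,0],"rot": [0,0,0]},{"hand": 1,"offset": [0,0.05,0],"rot": [0,0,0]},{"hand": 1,"offset": [0,0.05,0],"rot": [0,0,0]}]}}

```text
time: 17.35
tcp_pos: [0.6632, -0.0095, 0.0318]
tcp_rot: [[0.106, 0.994, 0.0], [0.994, -0.106, 0.0], [0.0, 0.0, -1.0]]
ft_force: [-3.0, 0.0, 1.6]
grip_width: 0.0001
finger_force: 1.3
```

Request:
{"name": "drive_tool", "arguments": {"plan": [{"hand": 1,"offset": [0,0.03,0],"rot": [0,0,0]},{"hand": 1,"offset": [0,0.05,0],"rot": [0,0,0]},{"hand": 1,"offset": [0,0.05,0],"rot": [0,0,0]}]}}

```text
time: 17.73
tcp_pos: [0.6642, -0.0096, 0.0318]
tcp_rot: [[0.106, 0.994, -0.003], [0.994, -0.106, 0.0], [0.0, -0.003, -1.0]]
ft_force: [-5.7, 0.3, 2.8]
grip_width: 0.0004
finger_force: 2.8
```

Request:
{"name": "drive_tool", "arguments": {"plan": [{"hand": 1,"offset": [0,0.03,0],"rot": [0,0,0]},{"hand": 1,"offset": [0,0.05,0],"rot": [0,0,0]},{"hand": 1,"offset": [0,0.05,0],"rot": [0,0,0]}]}}

```text
time: 18.1
tcp_pos: [0.6643, -0.0096, 0.0318]
tcp_rot: [[0.106, 0.994, -0.007], [0.994, -0.106, 0.001], [0.0, -0.007, -1.0]]
ft_force: [-9.0, 0.4, 7.7]
grip_width: -0.0003
finger_force: 5.1
```

```bash
python3 hd.py; python3 g.py
```

```text
handle 19 [[-0.0586, 0.0463, 0.0492], [-0.0527, 0.0501, 0.0549], [-0.0469, 0.0555, 0.0585]]
tab 20 [[-0.0022, -0.1668, 0.0503], [-0.0012, -0.1513, 0.0548], [-0.0001, -0.1311, 0.06]]
t 18.15 local [-0.0704  0.0001  0.0318] w -0.0001 F [-10.3   0.4   6.7] j [-7. 32. 89. -0. 59. -1.]
rot [-0.007 -0.     0.   ]
```

The TCP stopped moving while the force rose, and the handle is at about -0.054. That means the drawer is at its home stop. I'll back off.

Request:
{"name": "drive_tool", "arguments": {"plan": [{"hand": 1,"offset": [0,-0.3,0],"rot": [0,0,0]},{"hand": 1,"offset": [0,-1.0,0],"rot": [0,0,0]},{"hand": 1,"offset": [0,-2.0,0],"rot": [0,0,0]},{"hand": 1,"offset": [0,-3.0,-0.8],"rot": [0,0,0]},{"hand": 1,"offset": [0,-3.6,-1.8],"rot": [0,0,0]},{"hand": 1,"offset": [0,-4.0,-3.0],"rot": [0,0,0]},{"hand": 1,"offset": [0,-4.0,-4.0],"rot": [0,0,0]},{"hand": 1,"offset": [0,-4.0,-4.0],"rot": [0,0,0]},{"hand": 1,"offset": [0,-4.0,-4.0],"rot": [0,0,0]}]}}

```text
time: 19.27
tcp_pos: [0.4691, 0.011, 0.2314]
tcp_rot: [[0.106, 0.994, 0.001], [0.994, -0.106, -0.0], [-0.0, 0.001, -1.0]]
ft_force: [0.1, -0.3, 1.0]
grip_width: 0.0004
finger_force: 0.0
```

```bash
python3 look.py l2; python3 hd.py; python3 g.py
```

```text
1859 [[-0.2397, -0.0224, 0.2923], [-0.2343, -0.0014, 0.4361], [-0.2087, 0.0237, 0.5326]]
768 [[-0.2398, -0.0554, 0.3234], [-0.2342, 0.0018, 0.617], [-0.2094, 0.0525, 0.6274]]
handle 86 [[-0.0589, -0.055, 0.0493], [-0.0467, -0.0464, 0.054], [-0.0313, 0.0546, 0.0584]]
tab 19 [[-0.0017, -0.1666, 0.0497], [-0.0008, -0.1482, 0.0537], [-0.0001, -0.1314, 0.0577]]
t 19.425 local [-0.2675 -0.      0.2301] w -0.0 F [ 0.7 -0.   0.6] j [-7.  7. 98.  0. 75. -1.]
rot [-0.003 -0.     0.   ]
```

View pics/l2.png

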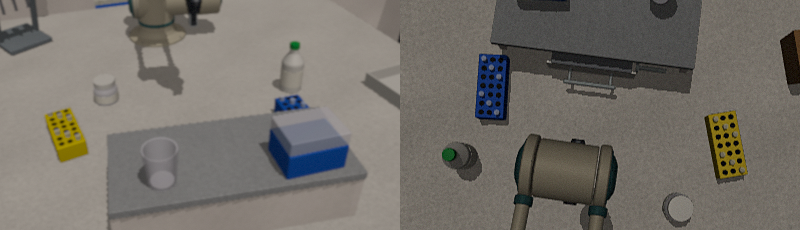

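The drawer is home under the riser: in the right half only the handle shows, at (590,85), with the tab end at (652,68). The racks, bottle and jar have not moved.

```bash
python3 -c "from plant import bot; print(bot.hand_in())"
```

```text
the job is handed in; nothing more can be done
None
```

The stay lies flat along the drawer's side, the lid is shut, the drawer is fully home under the riser, and the racks, bottle and jar stand where they were; I handed the job in at about 19.4 s.

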